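Weigh the pot of wood screws

ROBOT

A 6-joint arm with a two-finger parallel gripper is mounted at the origin on the work surface. World frame = base frame: x ahead of the robot, y to its left, z up, the work surface at z = 0. Lengths are in m, angles in rad, forces in N, time in s.
With the tool pointing down it reaches from about 0.375 to 0.975 m from the base axis. Payload 3.8 kg.
Tool frame: the origin (TCP) lies on the centre line of the jaws, within the pads' length; the fingertips stand 25 mm ahead of it and the grasp point (between the pads) lies 6 mm ahead of it; z points along the fingers, y is the line along which they close (so a half turn about z gives the same grasp; the last joint's range is limited). The gripper opens to 85 mm and grips with 20 to 120 N. Pads are 22 mm wide; open, the fingers measure 114 mm over their backs; the gripper's body (76 mm by 85 mm) begins 54 mm behind the grasp point. The pads swing forward as they close: fully open they stand 13 mm farther back than shut.
Start: joints at [-1.149, 0.264, 1.604, -0, 1.274, -0.037], TCP at [0.299, -0.605, 0.256] pointing down, gripper open.
Joint ranges: [-2.63, 2.63], [-0.94, 2.18], [0.31, 2.57], [-1.31, 4.45], [0, 2.66], [-2.55, 2.55]. Speed limits (rad/s): [2.57, 2.57, 3.14, 3.14, 3.14, 3.14].

INTERFACE

Orientations are given as a rotation vector (axis times angle).
In Python, from workcell import bot gives the robot as it stands. The module is installed in compiled form; this text tells all that it offers.
- The arm moves only by the tool play_rows, never from a script. Its argument "commands" is a list that holds one entry, the list of rows, each a list of 7 numbers: the shift along the tool's x, y, z as a fraction of full scale, then the turn, a rotation vector about the tool's x, y, z as a fraction of full scale, then the closure, from -1 (fully open) to 1 (shut). A call has 1 to 8 rows; each row is the pose to reach, as a shift and turn from the pose commanded when the call began, along the tool's axes at that moment, turning the shorter way round; what a row does not reach only later rows make up. Full scale, the value 1, is 60 cm for a shift and 180 degrees for a turn. A row lasts 1/10 s, in which the tool goes at most 50 mm and 8.59 degrees, less where a joint would pass 70% of its speed; a pose out of reach is approached as far as the arm can. A call with a number of a shift or a turn outside -1 to 1 is refused whole. A call with a gripper value outside its range is refused whole. The fingers move at their own pace and stop on an object; "force" is the grip in N (left out, the last holds). Time passes only in rows, so rows that repeat a pose let the fingers close. It gives the time, the measured TCP pose, the force, the opening and the grip force at its end, in the units of the state.
- bot.read_state(): the state, without advancing time (a new reading comes with each control period).
- bot.read_camera(name): name is "scene" or "top"; returns the picture (400x640x3 uint8, blue, green, red); there is no depth.
- bot.camera_params(name): a dict with "fov_y" (degrees; the focal length in pixels is half the picture's height over the tangent of half this angle, whatever the lens; pixels are square), "cx", "cy" (the principal point, pixels), "rvec" (rotation vector, rad) and "tvec" (3), from world to camera coordinates, as OpenCV has them. Camera axes: x right, y down, z forward; pixel columns grow to the right and rows downward; lengths in m; the calibration is good to about 2 mm. A picture is of the moment at which its call begins. camera_params takes no time and is no camera call.
- bot.finish_job(): hands the job in; it is judged then, once.
The state is a dict: "time": time; "q": joint angles; "joint_vel": joint speeds; "joint_torque": joint torques, N m; "tool_pos": TCP position; "tcp_rot": TCP orientation; "wrist_force": force on the tool from outside, world axes, zero at the start; "torque": the same for the moment, N m; "width": opening from 0.0 (shut) to 1.0 (fully open); "grip_force": force on a finger pad.
Only numpy, scipy, OpenCV 4.12 (cv2) and the standard library are available. Lean on these libraries where they do the work, as an engineer would, in place of code of your own. Each camera call takes 0.05 s, during which the arm holds its last target. There are 200 camera calls.

TASK

Weigh the pot of wood screws that stands on the balance: pull open the drawer, take the steel weights you need and stand them gently, side by side, on the empty pan, so that the beam is as near level as these weights can bring it. The pot stays upright on its pan, weights you do not need stay in the drawer, and the other things on the bench are left where they are.

Things in the scene. Friction and masses are not known exactly. Their poses are not given: they have to be found in the camera images.
- drawer_handle (a point): Middle of the handle: level steel bar 12 mm thick, 120 mm long, 45 mm (centre to face) before the drawer's face, 62 mm above the bench, free all round between its end posts (104 mm apart). x points into the unit (the drawer pulls out along -x), y along the bar, z up. The fixed dark steel drawer unit, 300 wide, 240 deep, 85 mm high, stands left or right.
- drawer (a joint): How far the drawer is pulled out, m: 0 shut, 0.17 at the end stop. It drags with about 1.5 N and stays where it is left.
- drawer_floor (a point): Centre of the drawer's inner floor, 18 mm above the bench; x, y as for the handle. Inner room 208 mm (x) by 262 mm (y). Side and back walls rise 24 mm above this floor, the front panel (at its -x end, about 110 mm from this point) 64 mm.
- weight_200: Plain steel weight, 200 g exactly: upright cylinder 32 mm across, 32 mm high, with a small knob (9 mm high, 18 mm across) on top. Origin at the centre of its underside, z up. At the start it stands in the shut drawer in any of three spots across it, about 75 mm apart and 65 mm behind the front panel, unseen until the drawer is opened by some 100 mm.
- weight_100: Plain steel weight, 100 g exactly: upright cylinder 26 mm across, 24 mm high, with a small knob (9 mm high, 14 mm across) on top. Origin at the centre of its underside, z up. At the start it stands in the shut drawer in any of three spots across it, about 75 mm apart and 65 mm behind the front panel, unseen until the drawer is opened by some 100 mm.
- weight_50: Plain steel weight, 50 g exactly: upright cylinder 20 mm across, 20 mm high, with a small knob (9 mm high, 11 mm across) on top. Origin at the centre of its underside, z up. At the start it stands in the shut drawer in any of three spots across it, about 75 mm apart and 65 mm behind the front panel, unseen until the drawer is opened by some 100 mm.
- beam (a joint): Tilt of the balance's beam, rad: 0 level, positive with the pot's pan down. Grey balance fixed on the bench, steel beam, 240 mm between the pans' centres. The tilt tells the difference in load: 0.1 rad per 100 g, up to stops at 0.15 either way, where it starts; it rests within about 1 s. Where on a pan a load stands does not matter. A light push moves it.
- load_pan_top (a point): Centre of the upper face of the pan that carries the pot: flat steel disc 120 mm across with a bead 3 mm high round its edge. The pans always stay horizontal; level, this face is 117 mm above the bench; it sinks 12 mm for each 0.1 rad of tilt, while the other pan rises as much.
- weight_pan_top (a point): Centre of the upper face of the empty pan, for the weights: same size, 240 mm from the other along this point's +y; x across the beam, z up.
- screw_pot: Clear acrylic pot of brass-coloured wood screws, 58 mm across and 55 mm high, standing on one pan of the balance. Origin at the centre of its underside. Pot and screws together weigh between 180 and 320 g, different each time.
- hinge: Bystander: white lift-off hinge lying open, 84 x 90 x 12 mm, in front of the balance. Origin under its centre.
- level: Bystander: green plastic spirit level 230 x 22 x 45 mm, standing on top of the drawer unit, along y. Origin under its centre.
- bench_pliers: Bystander: steel pliers with black grips, 165 mm long, lying behind the balance. Origin near the joint.
- tape: Bystander: black tape measure 60 x 32 x 58 mm standing behind the balance. Origin under its centre.
- screwdriver: Bystander: black-handled screwdriver, 200 mm long, lying on top of the drawer unit, in front of the level. Origin at its middle.
- varnish: Bystander: small tin 66 mm across, 90 mm high, behind the balance. Origin under its centre.
- spare_pot: Bystander: like the screw pot but nearly empty (dark screws), on the bench behind the balance. Origin under its centre.
Not all that is in view belongs to the job. Leave any blue or orange look-alike of the screw_pot alone.

How it is judged:
By the outcome, as a careful person would: the job done as asked, in the order asked, and still so for the second after the job is handed in, with the robot touching nothing.
It also fails if it takes over 72 s, if anything falls off the work surface, if the arm or the gripper's body presses on something with over 40 N, if the wrist force passes 120 N, or if a joint passes its speed limit or range.

## Working session

There is one attempt and no reset: what is moved stays moved. The work goes in short steps, Python scripts to look and compute and a tool call to move; the robot and the scene stay as the last step left them, time stands still between calls to the robot, and variables do not carry over. Pictures are saved under pics/ and viewed, at most 10 in all, crops included, and the job is handed in when it is done.

Besides the shell and the picture viewer there is one more tool, called after "Request:" by a JSON object that holds its "method" and its "body". play_rows: Moves the arm, as the interface text tells. Its arguments: {"type":"object","properties":{"commands":{"type":"array"},"force":{"type":"number"}},"required":["commands"]}

```bash
mkdir -p pics
cat > h.py <<'E'
from workcell import bot
import numpy as np, cv2
from scipy.spatial.transform import Rotation as R
def cam(n):
    p=bot.camera_params(n); f=200/np.tan(np.radians(p['fov_y'])/2)
    return f,p['cx'],p['cy'],R.from_rotvec(p['rvec']).as_matrix(),np.array(p['tvec'])
def ray(n,u,v,z):
    f,cx,cy,M,t=cam(n); d=M.T@np.array([(u-cx)/f,(v-cy)/f,1]); c=-M.T@t
    return c+d*(z-c[2])/d[2]
def proj(n,P):
    f,cx,cy,M,t=cam(n); q=M@np.array(P)+t; return np.array([cx+f*q[0]/q[2],cy+f*q[1]/q[2]])
def snap(n,name,crop=None,k=1):
    im=bot.read_camera(n); cv2.imwrite('pics/'+name+'_raw.png',im)
    if crop: im=im[crop[1]:crop[3],crop[0]:crop[2]]
    cv2.imwrite('pics/'+name+'.png',cv2.resize(im,None,fx=k,fy=k,interpolation=cv2.INTER_CUBIC)); 
def shift(P,ang=None):
    """rows numbers to bring TCP to world P from measured pose"""
    s=bot.read_state(); M=R.from_rotvec(s['tcp_rot']); return M.inv().apply(np.array(P)-s['tool_pos'])/0.6
E
python3 - <<'E'
from h import *
snap('scene','s0',k=1.25); snap('top','t0',k=1.25)
s=bot.read_state(); print({k:np.round(v,3) for k,v in s.items()}); print(R.from_rotvec(s['tcp_rot']).as_matrix().round(3))
for n in('scene','top'):
    f,cx,cy,M,t=cam(n); print(n,f,cx,cy,-M.T@t,M[2])
E
```

```text
{'time': np.float64(0.1), 'q': array([-1.149,  0.265,  1.605,  0.   ,  1.274, -0.037]), 'joint_vel': array([-0.   , -0.001, -0.001, -0.   , -0.   , -0.   ]), 'joint_torque': array([ 1.0000e-03, -5.1670e+01, -3.6859e+01,  0.0000e+00,  6.0000e-03,
       -0.0000e+00]), 'tool_pos': array([ 0.299, -0.605,  0.255]), 'tcp_rot': array([-3.057e+00, -7.140e-01,  1.000e-03]), 'wrist_force': array([-0.738,  0.433, -0.236]), 'torque': array([0.024, 0.036, 0.029]), 'grip_force': np.float64(0.0), 'width': np.float64(0.998)}
[[ 0.897  0.443 -0.001]
 [ 0.443 -0.897  0.002]
 [ 0.    -0.002 -1.   ]]
scene 517.7626539465355 320.7630691571757 189.24895123098187 [1.56203759 0.17960308 0.95400497] [-0.74786387 -0.13188608 -0.65061947]
top 397.8064699110133 320.7986891622189 202.23049041931225 [ 0.38157196 -0.00528044  1.08436   ] [ 0.18391509 -0.02039314 -0.98273056]
```

View pics/s0.png

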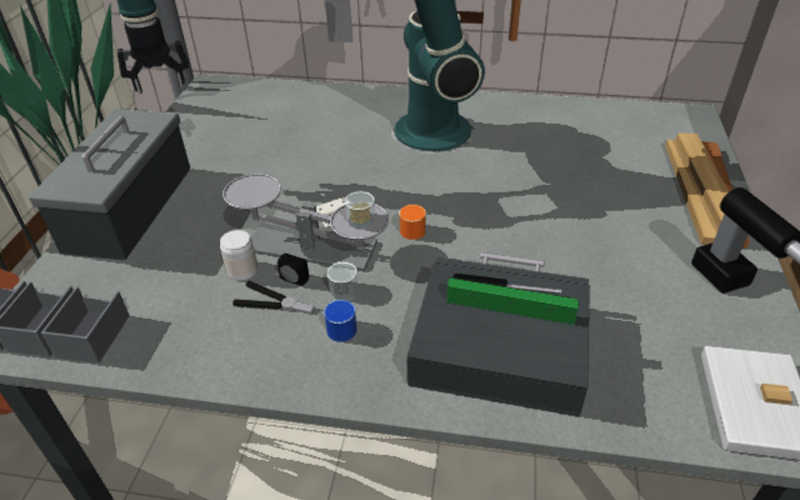

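View pics/t0.png

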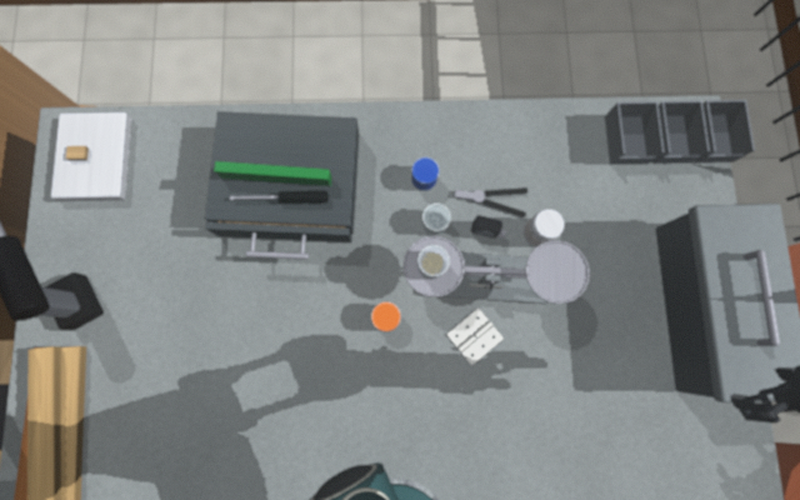

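The scene view shows the unit at the robot's left. In the top view (800 px wide) the handle is near (278,254), the empty pan near (558,271), the pot near (433,262) and the orange look-alike at (386,317).

Run:
```python
from h import *
im=cv2.imread('pics/t0_raw.png')
a=cv2.resize(im[170:220,150:300],None,fx=5,fy=5,interpolation=cv2.INTER_CUBIC)
b=cv2.resize(im[185:260,315:475],None,fx=4.6875,fy=4.6875,interpolation=cv2.INTER_CUBIC)
cv2.imwrite('pics/c1.png',np.vstack([a,b[:340]]))
for nm,u,v,z in [('barL',248,253,.068),('barR',307,256,.068),('unit fl',206,231,.085),('unit fr',352,240,.085),('unit br',358,120,.085),('bl',217,113,.085),('wpan',558,271,.135),('lpan',434,265,.099),('orange',386,317,.055)]:
    print(nm,ray('top',u/1.25,v/1.25,z).round(4))
s=cv2.imread('pics/s0_raw.png')
for nm,u,v,z in [('barL',542,265,.068),('barR',481,256,.068),('wpan',252,191,.135),('lpan',359,221,.099)]:
    print(nm,ray('scene',u/1.25,v/1.25,z).round(4))
# pan by contour: colour of pan vs bench
hsv=cv2.cvtColor(im,cv2.COLOR_BGR2HSV); 
for p in [(446,217),(446,205),(470,270),(222,203),(235,210),(347,230),(222,203)]: print(p,im[p[1],p[0]],hsv[p[1],p[0]])
```

```text
barL [0.5792 0.2902 0.068 ]
barR [0.5699 0.1685 0.068 ]
unit fl [0.624  0.3722 0.085 ]
unit fr [0.5978 0.0738 0.085 ]
unit br [0.8612 0.0583 0.085 ]
bl [0.8835 0.3602 0.085 ]
wpan [ 0.5157 -0.3284  0.135 ]
lpan [ 0.5394 -0.0913  0.099 ]
orange [0.4407 0.0079 0.055 ]
barL [0.5908 0.2919 0.068 ]
barR [0.581  0.1703 0.068 ]
wpan [ 0.5169 -0.325   0.135 ]
lpan [ 0.5419 -0.0886  0.099 ]
(446, 217) [179 168 167] [118  17 179]
(446, 205) [178 168 167] [117  16 178]
(470, 270) [94 94 89] [90 14 94]
(222, 203) [173 163 162] [117  16 173]
(235, 210) [142 141 136] [ 95  11 142]
(347, 230) [160 151 150] [117  16 160]
(222, 203) [173 163 162] [117  16 173]
```

View pics/c1.png

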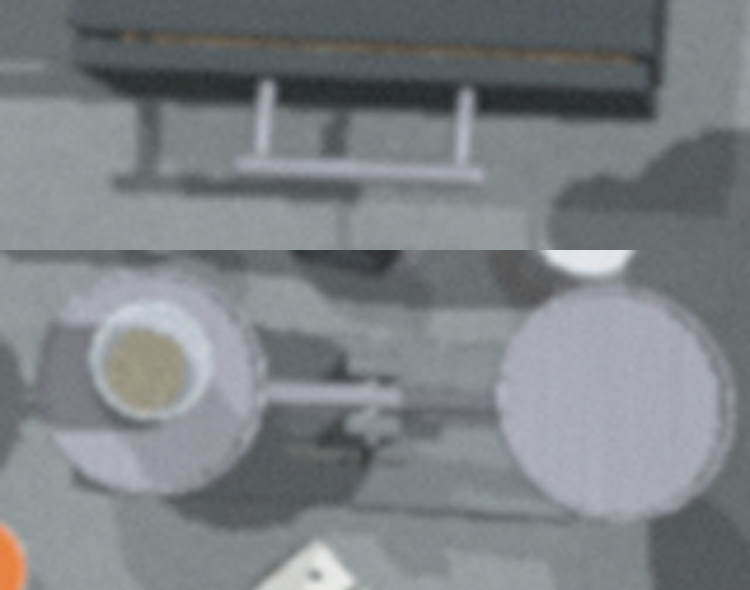

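The crop shows the bar from about (238,163) to (483,176), centre (222.3,204) in raw pixels, the posts, and both pans with clear edges. Next I refine with masks.

```bash
cat >> h.py <<'E'
def go(P,yaw_y):
    """shift and turn fractions to bring TCP to P, tool z down, tool y at world angle yaw_y (deg, mod 180)"""
    s=bot.read_state(); M=R.from_rotvec(s['tcp_rot']); best=None
    for a in (yaw_y,yaw_y+180):
        y=np.array([np.cos(np.radians(a)),np.sin(np.radians(a)),0]); z=np.array([0,0,-1]); x=np.cross(y,z)
        r=(M.inv()*R.from_matrix(np.array([x,y,z]).T)).as_rotvec()
        if best is None or np.linalg.norm(r)<np.linalg.norm(best): best=r
    print('go',np.round(M.inv().apply(np.array(P)-s['tool_pos'])/0.6,4),np.round(best/np.pi,4),'q',s['q'].round(2))
def comps(im,roi,lo,hi,amin=30):
    u0,v0,u1,v1=roi; m=cv2.inRange(cv2.cvtColor(im[v0:v1,u0:u1],cv2.COLOR_BGR2HSV),lo,hi)
    n,l,st,c=cv2.connectedComponentsWithStats(m); return [(st[i,4],c[i]+[u0,v0],st[i,:4]+[u0,v0,0,0],np.argwhere(l==i)[:,::-1]+[u0,v0]) for i in range(1,n) if st[i,4]>=amin]
E
python3 - <<'E'
from h import *
t=cv2.imread('pics/t0_raw.png'); s=cv2.imread('pics/s0_raw.png')
def bar(n,im,roi,lo):
    for a,c,bb,pts in comps(im,roi,lo,(135,60,255),40):
        print(n,a,c,bb); 
        # strip bar: fit line to long axis via top/bottom
        p=pts.astype(np.float32); x0,x1=p[:,0].min(),p[:,0].max()
        for e in (x0,x1): 
            q=p[abs(p[:,0]-e)<3].mean(0); print('  end',q,ray(n,*q,.066).round(4))
bar('top',t,(180,198,260,214),(108,12,120)); bar('scene',s,(370,195,450,222),(108,8,120))
for n,im,roi in(('top',t,(395,185,475,250)),('scene',s,(170,135,230,175))):
    for a,c,bb,pts in comps(im,roi,(108,8,100),(135,60,255),300):
        (e,ax,an)=cv2.fitEllipse(cv2.convexHull(pts.astype(np.float32))); print(n,'pan',a,e,ax,ray(n,*e,.135+.0015).round(4))
E
```

```text
top 248 [221.71370968 203.0766129 ] [196 198  51  10]
  end [197.4 202.3] [0.5799 0.2934 0.066 ]
  end [244.81818 204.27272] [0.5717 0.1708 0.066 ]
top pan 2278 (432.7506408691406, 212.22523498535156) (55.8741455078125, 82.34152221679688) [ 0.5276 -0.2956  0.1365]
```

Run:
```python
from h import *
go((.44,-.18,.25),-34); go((.577,.231,.22),-4.3)
print(proj('scene',(.577,.231,.062)),proj('top',(.577,.231,.068)))
```

```text
go [ 0.5246 -0.5302  0.0096] [-0.0006 -0.0002 -0.1651] q [-1.15  0.26  1.61  0.    1.27 -0.04]
go [ 1.0327 -1.0432  0.0607] [-0.0006 -0.0004 -0.3301] q [-1.15  0.26  1.61  0.    1.27 -0.04]
[408.8289578  207.73595461] [221.38451453 202.6807434 ]
```

Request:
{"method": "play_rows", "body": {"commands": [[[0.52,-0.53,0.01,0,0,-0.165,0],[0.52,-0.53,0.01,0,0,-0.165,0],[0.52,-0.53,0.01,0,0,-0.165,0],[0.52,-0.53,0.01,0,0,-0.165,0],[0.52,-0.53,0.01,0,0,-0.165,0],[0.52,-0.53,0.01,0,0,-0.165,0],[0.52,-0.53,0.01,0,0,-0.165,0],[0.52,-0.53,0.01,0,0,-0.165,0]]], "force": 25}}

```text
time: 0.9
tool_pos: [0.4236, -0.2231, 0.2505]
tcp_rot: [-2.774, -1.474, -0.0]
wrist_force: [1.4, -0.3, -0.8]
width: 0.499
grip_force: 0.0
```

Run:
```python
from h import *
print(bot.read_state()['tool_pos'],bot.read_state()['width']); go((.577,.231,.2),-4.3)
```

```text
[ 0.42355572 -0.2231189   0.25054906] 0.49938871298324233
go [ 0.7703 -0.2118  0.0844] [-1.000e-04 -1.000e-04 -1.652e-01] q [-0.54 -0.11  2.02  0.    1.24  0.06]
```

Request:
{"method": "play_rows", "body": {"commands": [[[0.77,-0.212,0.0,0,0,-0.165,0],[0.77,-0.212,0.0,0,0,-0.165,0],[0.77,-0.212,0.0,0,0,-0.165,0],[0.77,-0.212,0.0,0,0,-0.165,0],[0.77,-0.212,0.0,0,0,-0.165,0],[0.77,-0.212,0.0,0,0,-0.165,0],[0.77,-0.212,0.0,0,0,-0.165,0],[0.77,-0.212,0.0,0,0,-0.165,0]]]}}

```text
time: 1.7
tool_pos: [0.5513, 0.156, 0.2505]
tcp_rot: [-2.303, -2.137, 0.001]
wrist_force: [0.3, 0.6, 0.5]
width: 0.497
grip_force: 0.0
```

Run:
```python
from h import *
print(bot.read_state()['tool_pos'],bot.read_state()['width']); go((.577,.231,.068),-4.3)
```

```text
[0.55128927 0.15600783 0.25047848] 0.4971454705773599
go [0.1279 0.0335 0.3041] [-0.0001  0.0001  0.0001] q [ 0.23  0.08  1.83 -0.    1.23  0.31]
```

Request:
{"method": "play_rows", "body": {"commands": [[[0.128,0.0335,0.0,0,0,0,0],[0.128,0.0335,0.0,0,0,0,0],[0.128,0.0335,0.08,0,0,0,0],[0.128,0.0335,0.16,0,0,0,0],[0.128,0.0335,0.22,0,0,0,0],[0.128,0.0335,0.26,0,0,0,0],[0.128,0.0335,0.29,0,0,0,0],[0.128,0.0335,0.304,0,0,0,0]]]}}

```text
time: 2.5
tool_pos: [0.5751, 0.2283, 0.0654]
tcp_rot: [-2.302, -2.135, 0.007]
wrist_force: [0.0, 0.1, 0.7]
width: 0.502
grip_force: 0.0
```

Request:
{"method": "play_rows", "body": {"commands": [[[0,0,0,0,0,0,1],[0,0,0,0,0,0,1],[0,0,0,0,0,0,1],[0,0,0,0,0,0,1],[0,0,0,0,0,0,1]]], "force": 25}}

```text
time: 3.0
tool_pos: [0.5775, 0.2291, 0.0693]
tcp_rot: [2.303, 2.136, 0.001]
wrist_force: [-0.2, -0.1, -0.9]
width: 0.129
grip_force: 24.6
```

Run:
```python
from h import *
s=bot.read_state();p=s['tool_pos'];print(p); a=np.radians(-4.3)
go(p-.167*np.array([np.cos(a),np.sin(a),0]),-4.3)
```

```text
[0.57745361 0.22909282 0.0692561 ]
go [-0.000e+00 -2.783e-01 -2.000e-04] [ 0.0003 -0.0001 -0.    ] q [0.34 0.34 1.88 0.   0.92 0.41]
```

Request:
{"method": "play_rows", "body": {"commands": [[[0,-0.007,0,0,0,0,1],[0,-0.02,0,0,0,0,1],[0,-0.037,0,0,0,0,1],[0,-0.056,0,0,0,0,1],[0,-0.076,0,0,0,0,1],[0,-0.096,0,0,0,0,1],[0,-0.117,0,0,0,0,1],[0,-0.138,0,0,0,0,1]]]}}

```text
time: 3.8
tool_pos: [0.4939, 0.235, 0.0692]
tcp_rot: [2.302, 2.136, 0.001]
wrist_force: [1.4, -5.0, 6.1]
width: 0.131
grip_force: 25.6
```

Request:
{"method": "play_rows", "body": {"commands": [[[0,-0.021,0,0,0,0,1],[0,-0.042,0,0,0,0,1],[0,-0.062,0,0,0,0,1],[0,-0.082,0,0,0,0,1],[0,-0.1,0,0,0,0,1],[0,-0.116,0,0,0,0,1],[0,-0.128,0,0,0,0,1],[0,-0.134,0,0,0,0,1]]]}}

```text
time: 4.6
tool_pos: [0.4132, 0.2406, 0.0691]
tcp_rot: [2.302, 2.137, -0.002]
wrist_force: [1.2, -7.8, 8.1]
width: 0.13
grip_force: 25.8
```

Request:
{"method": "play_rows", "body": {"commands": [[[0,0,0,0,0,0,0],[0,0,0,0,0,0,0],[0,0,0,0,0,0,0],[0,0,-0.06,0,0,0,0],[0,0,-0.14,0,0,0,0],[0,0,-0.22,0,0,0,0],[-0.08,-0.03,-0.27,0,0,0,0],[-0.16,-0.03,-0.27,0,0,0,0]]]}}

```text
time: 5.4
tool_pos: [0.3916, 0.1541, 0.2345]
tcp_rot: [2.298, 2.139, 0.012]
wrist_force: [1.1, -1.8, -0.0]
width: 0.5
grip_force: 0.0
```

Run:
```python
from h import *
snap('top','t1',(130,60,450,260),2.5); snap('scene','s1',(160,130,480,330),2.5); print(bot.read_state()['tool_pos'])
```

```text
[0.38975443 0.1492779  0.23121108]
```

View pics/t1.png

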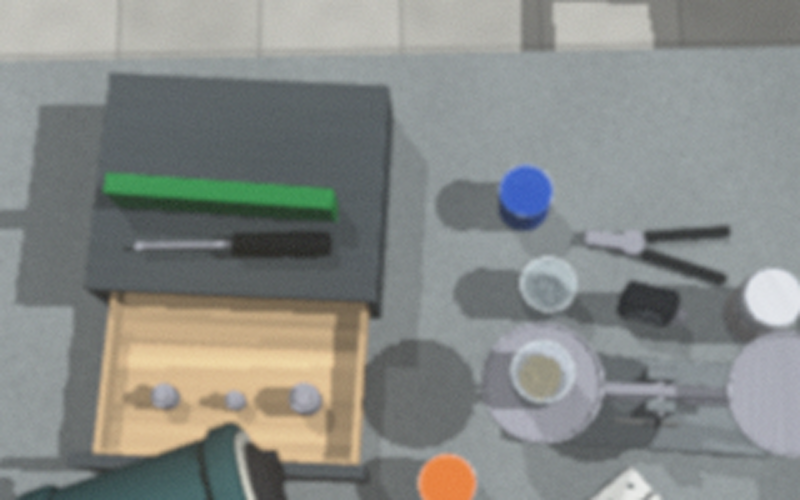

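View pics/s1.png

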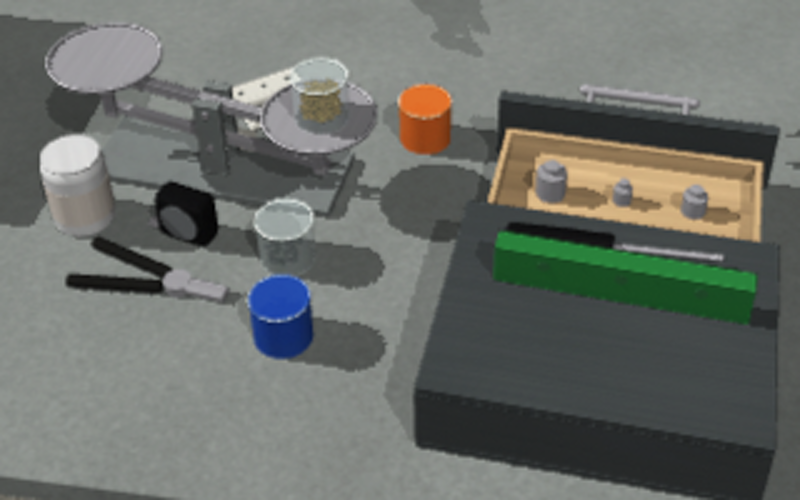

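The top crop shows the drawer open with the 200 g weight at (306,398), the 50 g at (235,400) and the 100 g at (165,397). The scene crop agrees: (551,180), (623,193) and (695,201). All are upright.

Run:
```python
from h import *
t=cv2.imread('pics/t1_raw.png'); s=cv2.imread('pics/s1_raw.png')
for n,im,roi in(('top',t,(172,205,268,233)),('scene',s,(365,185,455,225))):
    for a,c,bb,pts in comps(im,roi,(105,8,60),(140,90,255),12):
        print(n,a,c.round(1),bb,[ray(n,*c,z).round(4)[:2] for z in (.03,.04)])
```

```text
top 92 [251.7 219.3] [247 214  11  11] [array([0.5372, 0.1586]), array([0.5357, 0.157 ])]
top 56 [195.6 218.2] [191 215  10   8] [array([0.5439, 0.3075]), array([0.5424, 0.3045])]
top 24 [223.7 219.9] [221 218   6   5] [array([0.5375, 0.2329]), array([0.536 , 0.2307])]
```

Run:
```python
from h import *
for u,v,z in((551,182,.036),(551,163,.057),(623,193,.031),(695,202,.033)): print(ray('scene',160+u/2.5,130+v/2.5,z).round(4))
for p in((.535,.156,.085),(.535,.156,.047)): go(p,-4.3)
```

```text
[0.5394 0.158  0.036 ]
[0.5331 0.1563 0.057 ]
[0.5405 0.2337 0.031 ]
[0.5463 0.3076 0.033 ]
go [0.0306 0.2399 0.2442] [ 0.0007  0.0002 -0.0014] q [ 0.31 -0.23  2.15 -0.    1.22  0.39]
go [0.0306 0.2398 0.3075] [ 0.0007  0.0002 -0.0014] q [ 0.31 -0.23  2.15 -0.    1.22  0.39]
```

Request:
{"method": "play_rows", "body": {"commands": [[[0.03,0.12,0,0,0,0,-0.3],[0.03,0.2,0,0,0,0,-0.3],[0.032,0.241,0.06,0,0,0,-0.3],[0.032,0.241,0.14,0,0,0,-0.3],[0.032,0.241,0.21,0,0,0,-0.3],[0.032,0.241,0.26,0,0,0,-0.3],[0.032,0.241,0.295,0,0,0,-0.3],[0.032,0.241,0.307,0,0,0,-0.3]]], "force": 30}}

```text
time: 6.3
tool_pos: [0.5326, 0.1609, 0.0416]
tcp_rot: [-2.301, -2.133, 0.01]
wrist_force: [-0.3, -0.1, 0.2]
width: 0.648
grip_force: 0.0
```

Request:
{"method": "play_rows", "body": {"commands": [[[0,0,0,0,0,0,-0.3],[0,0,0,0,0,0,0.5],[0,0,0,0,0,0,0.5],[0,0,0,0,0,0,0.5],[0,0,0,0,0,0,0.5]]]}}

```text
time: 6.8
tool_pos: [0.5371, 0.1615, 0.0475]
tcp_rot: [2.303, 2.135, 0.005]
wrist_force: [1.0, -0.1, 4.7]
width: 0.364
grip_force: 30.3
```

Request:
{"method": "play_rows", "body": {"commands": [[[0,0,-0.02,0,0,0,0.5],[0,0,-0.06,0,0,0,0.5],[0,0,-0.12,0,0,0,0.5],[0,0,-0.19,0,0,0,0.5],[0,0,-0.26,0,0,0,0.5],[0,0,-0.31,0,0,0,0.5],[0,0,-0.34,0,0,0,0.5],[0,0,-0.35,0,0,0,0.5]]]}}

```text
time: 7.6
tool_pos: [0.5366, 0.1611, 0.2594]
tcp_rot: [2.302, 2.134, 0.007]
wrist_force: [0.2, 0.6, -2.3]
width: 0.366
grip_force: 30.1
```

Run:
```python
from h import *
s=bot.read_state(); print(s['tool_pos'],s['width'],s['grip_force']); go((.515,-.299,.257),-4.3)
```

```text
[0.53663221 0.16110084 0.25941126] 0.366166268783862 30.116592049598694
go [-0.7674  0.0218  0.003 ] [ 0.0015 -0.0005 -0.0001] q [ 0.25  0.04  1.85 -0.    1.24  0.32]
```

Request:
{"method": "play_rows", "body": {"commands": [[[-0.02,0,0,0,0,0,0.5],[-0.06,0,0,0,0,0,0.5],[-0.11,0,0,0,0,0,0.5],[-0.17,0,0,0,0,0,0.5],[-0.23,0,0,0,0,0,0.5],[-0.29,0,0,0,0,0,0.5],[-0.35,0.01,0,0,0,0,0.5],[-0.41,0.01,0,0,0,0,0.5]]]}}

```text
time: 8.4
tool_pos: [0.5214, -0.0868, 0.2534]
tcp_rot: [-2.302, -2.134, 0.004]
wrist_force: [0.7, -0.3, -1.8]
width: 0.367
grip_force: 30.1
```

Request:
{"method": "play_rows", "body": {"commands": [[[-0.06,0.01,0,0,0,0,0.5],[-0.12,0.01,0,0,0,0,0.5],[-0.18,0.01,0,0,0,0,0.5],[-0.24,0.012,0,0,0,0,0.5],[-0.3,0.012,0,0,0,0,0.5],[-0.34,0.012,0,0,0,0,0.5],[-0.357,0.012,0,0,0,0,0.5],[-0.357,0.012,0,0,0,0,0.5]]]}}

```text
time: 9.2
tool_pos: [0.5127, -0.2997, 0.2538]
tcp_rot: [-2.303, -2.131, 0.001]
wrist_force: [-0.2, 0.1, -1.8]
width: 0.368
grip_force: 30.1
```

Run:
```python
from h import *
s=bot.read_state(); print(s['tool_pos'],s['width'],s['grip_force']); go((.515,-.299,.15),-4.3)
snap('top','t2',(370,150,530,270),5)
```

```text
[ 0.51270094 -0.2997424   0.25379463] 0.36794956914410326 30.144208073616028
go [0.0012 0.0043 0.173 ] [-0.001  -0.0005 -0.0008] q [-0.57  0.12  1.78 -0.    1.25 -0.49]
```

View pics/t2.png

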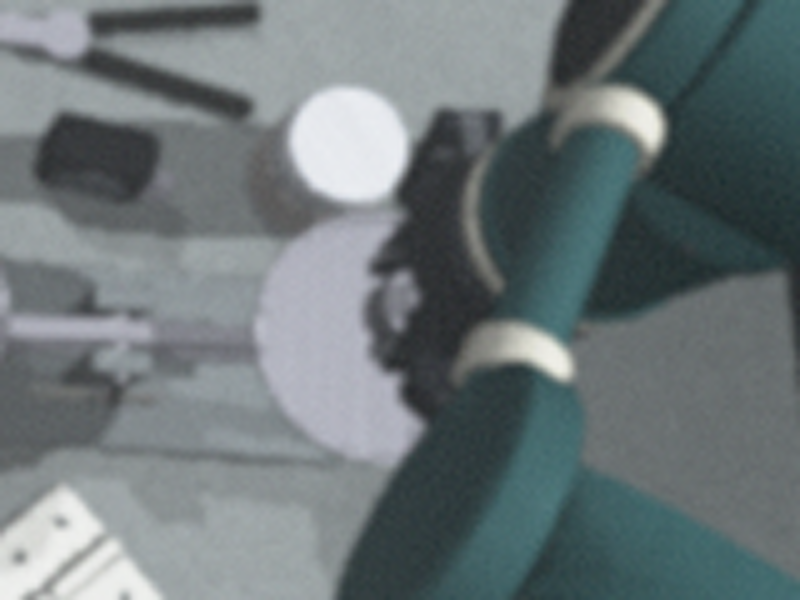

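The picture shows the 200 g weight held above the empty pan, around (400,300), left of the gripper body, with the tin clear of it. I lower it slowly.

Request:
{"method": "play_rows", "body": {"commands": [[[0.001,0.003,0.03,0,0,0,0.5],[0.001,0.003,0.07,0,0,0,0.5],[0.001,0.003,0.1,0,0,0,0.5],[0.001,0.003,0.12,0,0,0,0.5],[0.001,0.003,0.13,0,0,0,0.5],[0.001,0.003,0.137,0,0,0,0.5],[0.001,0.003,0.143,0,0,0,0.5],[0.001,0.003,0.148,0,0,0,0.5]]]}}

```text
time: 10.05
tool_pos: [0.5166, -0.2987, 0.1677]
tcp_rot: [2.302, 2.135, 0.001]
wrist_force: [0.2, -0.3, -1.7]
width: 0.363
grip_force: 30.2
```

Request:
{"method": "play_rows", "body": {"commands": [[[0,0,0.004,0,0,0,0.5],[0,0,0.008,0,0,0,0.5],[0,0,0.012,0,0,0,0.5],[0,0,0.016,0,0,0,0.5],[0,0,0.02,0,0,0,0.5],[0,0,0.024,0,0,0,0.5],[0,0,0.024,0,0,0,0.5],[0,0,0.024,0,0,0,0.5]]]}}

```text
time: 10.85
tool_pos: [0.5159, -0.2984, 0.1525]
tcp_rot: [-2.303, -2.136, 0.0]
wrist_force: [-0.6, -0.2, -0.8]
width: 0.362
grip_force: 30.2
```

Run:
```python
from h import *
s=bot.read_state(); print(s['tool_pos'],s['wrist_force'],s['torque'])
snap('scene','s2',(150,110,330,245),4.4)
```

```text
[ 0.51591144 -0.29838637  0.15245948] [-0.60903303 -0.22815134 -0.76498999] [-0.04743413  0.03811829 -0.01497745]
```

View pics/s2.png

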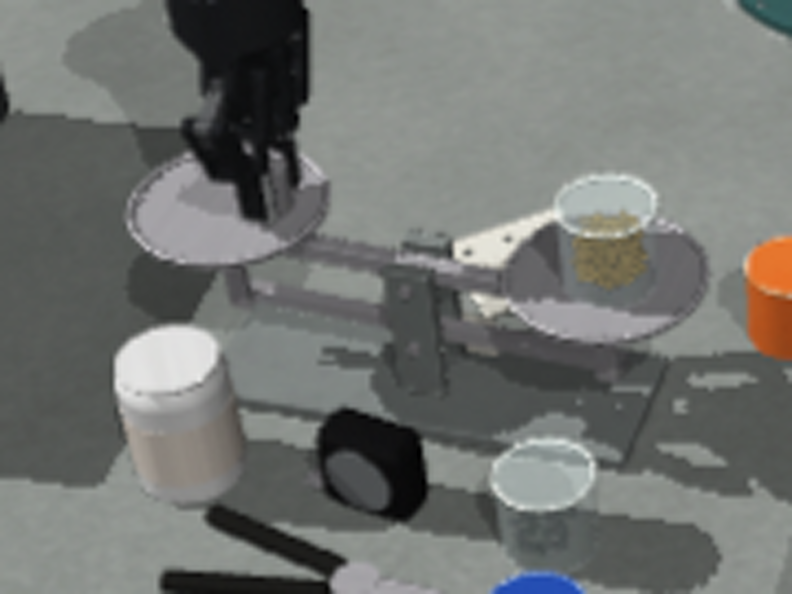

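The weight stands on the pan's right half and the pan has begun to give. I lower a little more, then release.

Request:
{"method": "play_rows", "body": {"commands": [[[0,0,0.004,0,0,0,0.5],[0,0,0.008,0,0,0,0.5],[0,0,0.008,0,0,0,0.5],[0,0,0.008,0,0,0,0.15],[0,0,0.008,0,0,0,0.05],[0,0,0.008,0,0,0,0],[0,0,0.008,0,0,0,-0.1],[0,0,0.008,0,0,0,-0.2]]]}}

```text
time: 11.7
tool_pos: [0.5161, -0.2985, 0.1479]
tcp_rot: [2.303, 2.136, 0.0]
wrist_force: [-1.2, 0.6, 0.0]
width: 0.601
grip_force: 0.0
```

Request:
{"method": "play_rows", "body": {"commands": [[[0,0,0,0,0,0,-0.2],[0,0,-0.02,0,0,0,-0.2],[0,0,-0.05,0,0,0,-0.2],[0,0,-0.1,0,0,0,-0.2],[0,0,-0.16,0,0,0,-0.2],[0.08,0,-0.18,0,0,0,-0.2],[0.16,0,-0.18,0,0,0,-0.2],[0.24,0,-0.18,0,0,0,-0.2]]]}}

```text
time: 12.5
tool_pos: [0.5275, -0.154, 0.2582]
tcp_rot: [2.303, 2.132, 0.003]
wrist_force: [0.7, 0.5, -0.2]
width: 0.6
grip_force: 0.0
```

Request:
{"method": "play_rows", "body": {"commands": [[[0.08,0,0,0,0,0,-0.2],[0.16,0,0,0,0,0,-0.2],[0.24,0,0,0,0,0,-0.2],[0.32,0,0,0,0,0,-0.2],[0.4,0,0,0,0,0,-0.2],[0.48,0,0,0,0,0,-0.2],[0.55,0.02,0,0,0,0,-0.2],[0.6,0.03,0,0,0,0,-0.2]]]}}

```text
time: 13.3
tool_pos: [0.5724, 0.2057, 0.2572]
tcp_rot: [2.301, 2.138, 0.003]
wrist_force: [0.8, -1.8, 0.1]
width: 0.598
grip_force: 0.0
```

Run:
```python
from h import *
snap('scene','s3',(150,110,330,245),4.4); snap('top','t3'); print(bot.read_state()['tool_pos'])
```

```text
[0.57261816 0.20660017 0.25682696]
```

View pics/s3.png

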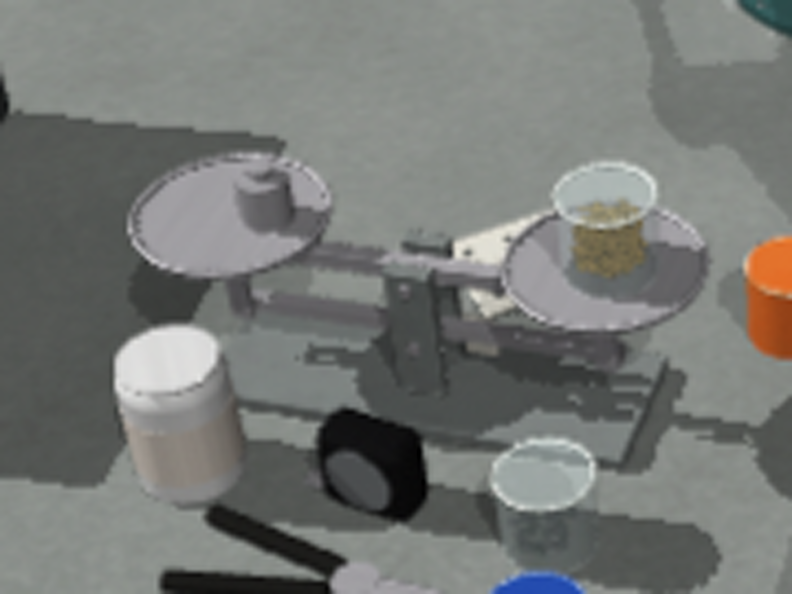

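The picture shows the 200 g weight upright on the pan at (264,195), with the beam nearly level: pan lower edges at 276 and 330. Next I measure the tilt from the brass screws' rise and the pans' lower edges, compared with the start (0.15).

```bash
cat >> h.py <<'E'
def brass(im):
    c=[x for x in comps(im,(270,145,305,180),(15,60,60),(35,255,255),20)]; return max(c,key=lambda x:x[0])[:3]
def bottom(im,u):
    "lowest bright row edge of a pan in column u (scene)"
    return im[:,u].astype(int).max(1)
E
python3 - <<'E'
from h import *
P0=np.array([.5405,-.0905,.12]);k=proj('scene',P0)[1]-proj('scene',P0+[0,0,.01])[1]; print('px per 10mm',k, (proj('scene',[.515,-.326,.12])-proj('scene',[.515,-.326,.13])))
for f in('s0','s1','s2','s3'):
    im=cv2.imread(f'pics/{f}_raw.png'); g=cv2.cvtColor(im,cv2.COLOR_BGR2HSV)
    print(f,brass(im))
    r=[]
    for (u0,u1,v0,v1) in ((190,206,160,180),(278,296,176,200)):
        # sub-pixel row of strongest bright->dark edge, from column-averaged saturation-free profile
        m=[]
        for u in range(u0,u1,2):
            p=im[v0:v1,u].mean(1); d=-np.diff(cv2.GaussianBlur(p.reshape(-1,1),(1,3),.7).ravel()); i=int(d[1:-1].argmax())+1
            a,b,c=d[i-1:i+2]; m.append(v0+i+.5+.5*(a-c)/(a-2*b+c+1e-9))
        r.append(np.median(m))
    print('   edges',np.round(r,2),'diff',round(r[1]-r[0],2))
E
```

```text
px per 10mm 3.036043675987287 [0.62284996 2.98853082]
s0 (np.int32(148), array([287.91891892, 172.28378378]), array([280, 166,  16,  13]))
   edges [166.46 190.46] diff 24.0
s1 (np.int32(148), array([287.91891892, 172.28378378]), array([280, 166,  16,  13]))
   edges [166.46 190.46] diff 24.0
s2 (np.int32(151), array([288.0397351 , 168.60927152]), array([280, 163,  17,  13]))
   edges [169.53 187.24] diff 17.71
s3 (np.int32(148), array([287.97972973, 166.19594595]), array([281, 160,  16,  13]))
   edges [172.12 184.47] diff 12.35
```

The beam rests at about -0.011 to -0.017 rad, so the pot weighs about 183–189 g. 200 g alone is the nearest these weights can bring (150 g would leave over 0.03). I confirm that it is at rest, then hand in.

Request:
{"method": "play_rows", "body": {"commands": [[[0,0,0,0,0,0,-0.2],[0,0,0,0,0,0,-0.2],[0,0,0,0,0,0,-0.2],[0,0,0,0,0,0,-0.2],[0,0,0,0,0,0,-0.2]]]}}

```text
time: 13.9
tool_pos: [0.5719, 0.2018, 0.256]
tcp_rot: [2.305, 2.135, 0.0]
wrist_force: [0.6, 0.7, 0.5]
width: 0.601
grip_force: 0.0
```

Run:
```python
from h import *
im=bot.read_camera('scene'); b=brass(im); print(b)
if abs(b[1][1]-166.2)<.3: print(bot.finish_job())
```

```text
(np.int32(148), array([287.97297297, 166.16891892]), array([280, 160,  17,  13]))
the job is handed in; nothing more can be done
None
```

I handed the job in with only the 200 g weight on the empty pan: the beam rests about 0.01–0.02 rad from level with the weights' pan slightly low, so the pot weighs roughly 183–189 g and no other combination would bring it nearer.

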